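# Roll the used oil filters up the drain trough

## Robot

A 6-joint arm with a two-finger parallel gripper is mounted at the origin on the work surface. World frame = base frame: x ahead of the robot, y to its left, z up, the work surface at z = 0. Lengths are in m, angles in rad, forces in N, time in s.
With the tool pointing down it reaches from about 0.325 to 0.9 m from the base axis. Payload 6.1 kg.
Tool frame: the origin (TCP) lies midway between the tips of the shut fingers; the grasp point (between the pads) lies 19 mm behind it (grasp_offset is the distance from the TCP to the grasp point, in m); z points along the fingers, y is the direction in which the jaws open and shut (so a half turn about z gives the same grasp; the last joint's range is limited). The gripper opens to 85 mm and grips with 20 to 120 N. Pads are 22 mm wide; open, the fingers measure 114 mm over their backs; the gripper's body (76 mm by 85 mm) begins 54 mm behind the grasp point. The pads swing forward as they close: fully open they stand 13 mm farther back than shut.
Start: joints at [-1.389, 0.22, 1.526, -0, 1.395, -0.126], TCP at [0.189, -0.596, 0.231] pointing down, gripper open.
Joint ranges: [-2.98, 2.98], [-0.91, 2.08], [0.09, 2.57], [-1.24, 4.39], [0.2, 2.65], [-2.68, 2.68]. Speed limits (rad/s): [2.57, 2.57, 3.01, 3.14, 3.14, 3.14].

## Interface

Orientations are given as [roll, pitch, yaw] about the fixed x, y, z axes, in that order (R = Rz(yaw) Ry(pitch) Rx(roll)).
In Python, from workcell import sense, snapshot, get_calibration, sign_off, grasp_offset gives the robot as it stands.
- The arm moves only by the shell command python3 -m pendant 'ROWS' [FORCE]. ROWS is JSON, a list of rows, each a list of 3 entries, a list of its own where there are three numbers: the closure, from 0 (fully open) to 1 (shut), then the shift along the world's x, y, z in units of 40 mm (1.0 is 40 mm), then the turn about the world's z in units of 5 degrees (1.0 is 5 degrees). In form: [[fingers, [x, y, z], turn], ...]. A call has 1 to 5 rows; each row shifts and turns the commanded pose from where the row before left it; what a row does not reach is not made up. A row lasts 1/12 s, in which the tool goes at most 41.7 mm and 7.16 degrees, less where a joint would pass 70% of its speed; a pose out of reach is approached as far as the arm can. A call is refused whole if a number of a shift passes 1 or a number of a turn 1, either way. A call with a gripper value outside its range is refused whole. The fingers move at their own pace and stop on an object; FORCE is the grip in N (left out, the last holds). Time passes only in rows, so rows that do not move let the fingers close. It gives the time, the measured TCP pose, the force and the opening at its end, in the units of the state.
- sense(): the state, without advancing time (a new reading comes with each control period).
- snapshot(name): name is "scene" or "top"; returns (picture, depth): 420x560x3 uint8, red, green, blue; 420x560 float32, m along the optical axis (not along the pixel's ray), 0 where there is no reading.
- get_calibration(name): a dict with "K" (3x3 intrinsics, pixels), "T" (4x4, takes a point from camera to world coordinates). Camera axes: x right, y down, z forward; pixel columns grow to the right and rows downward; lengths in m; the calibration is good to about 2 mm. A picture is of the moment at which its call begins. get_calibration takes no time and is no camera call.
- sign_off(): hands the job in, once; it reports no verdict.
The state is a dict: "clock": time; "joint_pos": joint angles; "dq": joint speeds; "joint_efforts": joint torques, N m; "ee_pos": TCP position; "ee_rot": TCP orientation; "wrist_force": force on the tool from outside, world axes, zero at the start; "moment": the same for the moment, N m; "finger_gap": finger opening in m.
Only numpy, scipy, OpenCV 4.12 (cv2) and the standard library are available. Lean on these libraries where they do the work, as an engineer would, in place of code of your own. Each camera call takes 0.05 s, during which the arm holds its last target. There are 200 camera calls.

## Task

Two used oil filters lie at the low end of the two-lane drain trough. Push each one up its own lane with your fingertips, over the raised bead near the top and gently up to the end plate without ramming it, so that it stays parked there lying square across its lane and does not roll back when you let go. Just roll them, do not pick them up or lift them off the trough, and leave the other things on the table where they are.

Things in the scene. Friction and masses are not known exactly. Their poses are not given: they have to be found in the camera images.
- trough: Two-lane sheet-steel drain trough, 400 x 220 mm, fixed on legs, sloping 4 degrees down to a pan. Origin on the upper face of its floor, half-way along, on the middle divider, 90 mm above the table; x runs uphill along the floor, y across the lanes, z square to the floor. Lanes are 104 mm wide, middles at y = +54 and -54 mm; divider and side walls stand 28 mm above the floor
- low_tabs (a point): Low end of the trough, on the floor at the divider (trough x = -165 mm): in each lane two turned-up tabs, 16 mm high and 3 mm thick, keep the filters from rolling out. Below them the floor runs on to x = -200 mm, above a black pan (rim 52 mm above the table)
- bead (a point): Middle line of the rounded bead (a half-sunk steel bar) that crosses both lanes, at floor level on the divider (trough x = 124 mm). It stands 3 mm above the floor, 12 mm wide, with a 22 mm gap in the middle of each lane. A filter let go short of it rolls back down; one pushed over it leans back on it and stays
- end_plate (a point): Inner face of the end plate that closes the top of both lanes, at floor level on the divider (trough x = 185 mm). The plate is 50 mm high, thin sheet that bends if a filter is forced against it (over 40 N). A filter parked between bead and plate has about 6 mm (large) to 12 mm (small) of play
- filter_big: Used spin-on oil filter, a white-painted steel canister 76 mm in diameter and 95 mm long, 0.28 to 0.52 kg, oily and slippery, lying across its lane at the low end against the tabs, in either lane. Origin at its centre, its y axis along the canister; x and z turn as it rolls. It rests with its centre 38 mm above the trough floor
- filter_small: The same but smaller: 66 mm in diameter and 90 mm long, 0.22 to 0.41 kg, in the other lane. Origin at its centre, y axis along the canister; its centre rests 33 mm above the trough floor
- new_filter: a clean, unused oil filter of the large size (76 mm across, 95 mm tall) standing on its end on the table beside the trough; leave alone. Origin under its centre, on the table
- cap_wrench: a shallow steel cup, 83 mm across and 34 mm high (cap wrench), standing on the table on the far side of the trough; leave alone. Origin under its centre
- ratchet: a ratchet handle about 240 mm long lying on the table; leave alone. Origin near the middle of its length, on the table
- funnel: a grey plastic funnel standing mouth down, 120 mm across and 115 mm high; leave alone. Origin under its centre
- spray_can: an upright metal spray can, 66 mm across and 190 mm high; leave alone. Origin under its centre
- parts_dish: a round steel parts dish, 110 mm across and 30 mm high; leave alone. Origin under its centre
Mind the look-alikes: they are no part of the job. What is shaped like the filter_small but brown is not meant.

How it is judged:
At the end, for the whole second after the job is handed in: Both filters rest on the trough floor between bead and end plate (centre more than 6 mm uphill of the bead's middle line, height within 4 mm of resting on the floor), square across the lane within 15 degrees and still (under 10 mm/s) (x of filter_big in the frame of trough between 0.13 and 0.149 m and z of filter_big in the frame of trough between 0.034 and 0.042 m and angle between the y axis of each of filter_big, filter_small and the y axis of trough, either way round below 0.26 rad and linear speed of each of filter_big, filter_small below 0.01 m/s and x of filter_small in the frame of trough between 0.13 and 0.154 m and z of filter_small in the frame of trough between 0.029 and 0.037 m); the robot touches nothing.
It fails at once if the large oil filter is lifted off or falls off the trough floor (its centre more than 8 mm above its rolling height, 15 mm at the low tabs, or 12 mm below it) (z of filter_big in the frame of trough above 0.053 m or (z of filter_big in the frame of trough above 0.046 m and x of filter_big in the frame of trough above -0.11 m) or z of filter_big in the frame of trough below 0.026 m).
It fails at once if the small oil filter is lifted off or falls off the trough floor (its centre more than 8 mm above its rolling height, 15 mm at the low tabs, or 12 mm below it) (z of filter_small in the frame of trough above 0.048 m or (z of filter_small in the frame of trough above 0.041 m and x of filter_small in the frame of trough above -0.11 m) or z of filter_small in the frame of trough below 0.021 m).
It fails at once if a filter is shoved or squeezed hard (over 40 N from the fingers) (contact force between the fingers and filter_big above 40 N or contact force between the fingers and filter_small above 40 N).
It fails at once if another thing on the table is moved by more than 25 mm (distance of any of new_filter, cap_wrench, ratchet, funnel, spray_can, parts_dish from where it was at the start of the episode above 0.025 m).
It also fails if it takes over 64 s, if anything falls off the work surface, if the arm or the gripper's body presses on something with over 40 N, if the wrist force passes 120 N, or if a joint passes its speed limit or range.

## Working session

There is one attempt and no reset: what is moved stays moved. The work goes in short steps, Python scripts to look and compute and a shell command to move; the robot and the scene stay as the last step left them, time stands still between calls to the robot, and variables do not carry over. Pictures are saved under pics/ and viewed, about 8 in all and at most 12, crops included, and the job is handed in when it is done.

```bash
mkdir -p pics; ls
python3 - <<'E'
from workcell import *
import cv2,numpy as np
for n in("scene","top"):
    p,d=snapshot(n); cv2.imwrite(f"pics/{n}0.png",p[...,::-1]); np.save(f"{n}_d.npy",d)
    c=get_calibration(n);print(n,np.round(c["K"],1).tolist(),np.round(c["T"],3).tolist())
print(sense(),grasp_offset)
E
```

```text
pics
scene [[496.8, 0.0, 275.8], [0.0, 496.8, 214.2], [0.0, 0.0, 1.0]] [[-0.774, 0.382, -0.506, 1.199], [0.634, 0.463, -0.62, 0.83], [-0.003, -0.8, -0.6, 0.922], [0.0, 0.0, 0.0, 1.0]]
top [[524.7, 0.0, 288.2], [0.0, 524.7, 214.9], [0.0, 0.0, 1.0]] [[-0.007, -0.991, 0.134, 0.34], [-1.0, 0.007, -0.006, 0.018], [0.005, -0.134, -0.991, 1.607], [0.0, 0.0, 0.0, 1.0]]
{'clock': 0.1, 'joint_pos': array([-1.38913524e+00,  2.21161340e-01,  1.52750173e+00, -2.39941720e-05,
        1.39466686e+00, -1.26068837e-01]), 'dq': array([ 0.00100426, -0.00209425, -0.00578234, -0.00034687,  0.00017845,
        0.00085509]), 'joint_efforts': array([ 6.05200421e-04, -4.98243105e+01, -3.90546727e+01, -1.95684152e-04,
        5.71288212e-03,  7.76758391e-07]), 'ee_pos': array([ 0.18921954, -0.59510506,  0.23029724]), 'ee_rot': array([-3.13986620e+00, -1.95007881e-04,  3.07733985e-01]), 'wrist_force': array([-0.78031544,  0.36233249, -0.00379977]), 'moment': array([-0.01510137, -0.01462412, -0.0029195 ]), 'finger_gap': 0.0850068833178276} 0.0187
```

View pics/scene0.png

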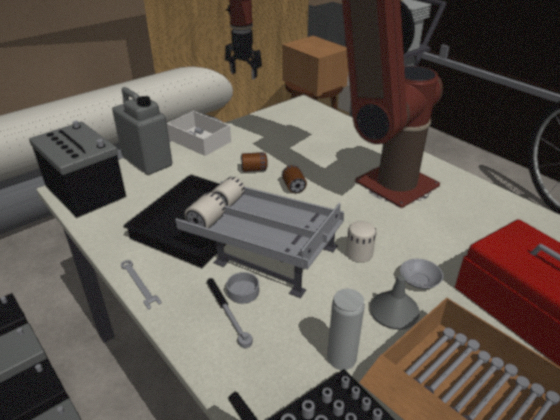

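View pics/top0.png

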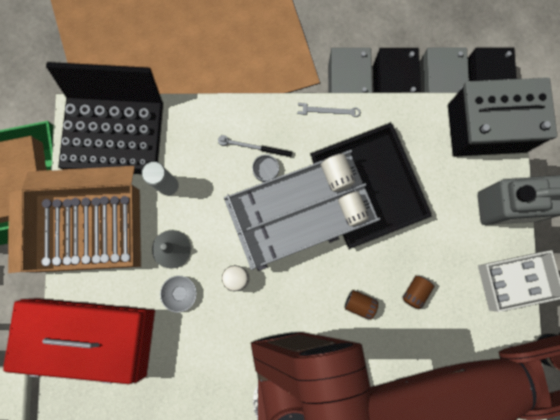

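Top view: the white filters on the trough are at (340,172) in the far lane and (355,207) in the near lane. The candidates to reject are the new white filter standing at (235,278) and the brown ones at (361,304) and (419,291). I take the two white ones lying on the trough. Next I check a close crop and fit the trough.

```bash
cat > h.py <<'E'
from workcell import *
import cv2,numpy as np
def cloud(n,d):
    c=get_calibration(n);K=np.array(c["K"]);T=np.array(c["T"])
    v,u=np.mgrid[:d.shape[0],:d.shape[1]]
    P=np.stack([(u-K[0,2])/K[0,0]*d,(v-K[1,2])/K[1,1]*d,d],-1)
    return P@T[:3,:3].T+T[:3,3]
def proj(n,X):
    c=get_calibration(n);T=np.linalg.inv(np.array(c["T"]));q=np.array(c["K"])@(T[:3,:3]@np.array(X)+T[:3,3]);return q[:2]/q[2]
E
python3 - <<'E'
from h import *
d=np.load("top_d.npy");P=cloud("top",d);p=cv2.imread("pics/top0.png")
m=((P[...,2]>0.075)&(P[...,2]<0.2)&(d>0)).astype(np.uint8);m[:, :215]=0;m[:,400:]=0;m[:120]=0;m[262+10:]=0
m=cv2.morphologyEx(m,cv2.MORPH_OPEN,np.ones((3,3)))
n,l,s,_=cv2.connectedComponentsWithStats(m);k=1+np.argmax(s[1:,4]);m=l==k
for zz in (0.1,0.12): pass
Q=P[m];r=cv2.minAreaRect((Q[:,:2]*1000).astype(np.float32));print(r,cv2.boxPoints(r).tolist(),len(Q))
hsv=cv2.cvtColor(p,cv2.COLOR_BGR2HSV)
# floor plane fit
A=np.c_[Q[:,:2],np.ones(len(Q))];w=np.ones(len(Q),bool)
for i in range(15):
    a=np.linalg.lstsq(A[w],Q[w,2],rcond=None)[0];res=Q[:,2]-A@a;w=abs(res)<max(.004,.02-.002*i)
print("plane",a,np.degrees(np.arctan(np.hypot(*a[:2]))),np.degrees(np.arctan2(a[1],a[0])),w.sum())
b=cv2.resize(p[125:275,215:415],None,fx=4,fy=4,interpolation=cv2.INTER_CUBIC);cv2.imwrite("pics/crop.png",b)
E
```

```text
((561.6298828125, -28.084426879882812), (222.61846923828125, 395.1605224609375), 21.104354858398438) [[386.6443176269531, 116.16452026367188], [528.9288330078125, -252.4910888671875], [736.615478515625, -172.3333740234375], [594.3309326171875, 196.32223510742188]] 9923
plane [-0.02538139  0.06357472  0.10498501] 3.9160204886242003 111.76372201541439 5526
```

View pics/crop.png

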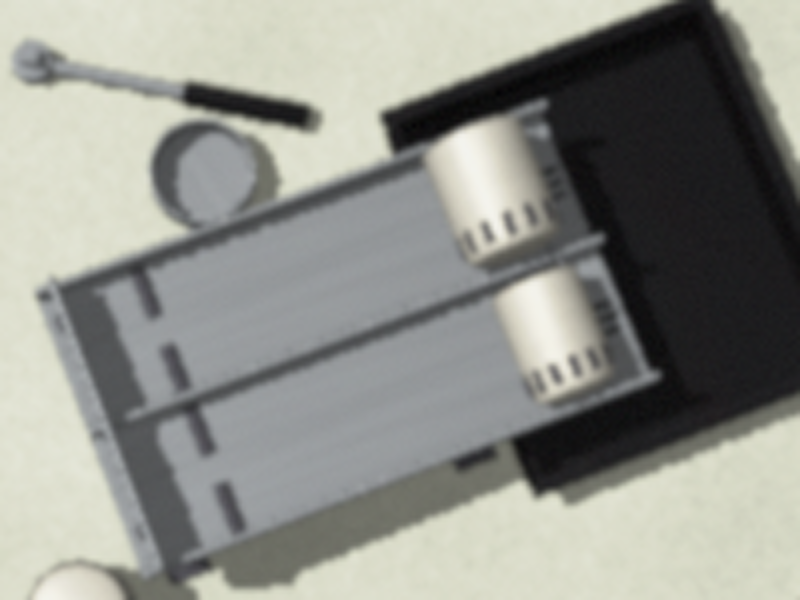

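The crop shows big filter in the far lane (crop 490,190), small filter in the near lane (555,330), both against the tabs, bead pieces at left. Next I fit the trough frame and filter positions.

```bash
cat >> h.py <<'E'
def frame(o=(0.56,-0.03),yaw=111.2):
    t=np.radians(yaw);R=np.array([[np.cos(t),-np.sin(t),0],[np.sin(t),np.cos(t),0],[0,0,1]])
    a=np.radians(-4);Ry=np.array([[np.cos(a),0,np.sin(a)],[0,1,0],[-np.sin(a),0,np.cos(a)]])
    return R@Ry,np.array([*o,0.09])
E
python3 - <<'E'
from h import *
P=cloud("top",np.load("top_d.npy"));C=cloud("scene",np.load("scene_d.npy"))
for nm,X in(("top",P),("scene",C)):
    R,o=frame();q=(X.reshape(-1,3)-o)@R
    print(nm)
    def show(t,m):
        print(t,m.sum(), np.round(np.percentile(q[m],[2,50,98],axis=0).T*1e3,1).tolist() if m.sum() else"")
    x,y,z=q.T;b=(abs(y)<.13)
    show("floor",(abs(x)<.09)&(abs(abs(y)-.05)<.03)&(abs(z)<.012))
    show("plate top",b&(abs(y)<.1)&(x>.15)&(x<.22)&(z>.040)&(z<.06))
    wl=(abs(x)<.1)&(z>.018)&(z<.035)
    for yy in(-.108,0,.108):
        m=wl&(abs(y-yy)<.012);show("wall%g"%yy,m); 
        if m.sum()>20: print(" slope deg",np.degrees(np.polyfit(x[m],y[m],1)[0]))
    for s in(1,-1):
        show("filter",(abs(y-s*.054)<.05)&(x<-.07)&(x>-.2)&(z>.045)&(z<.09))
        show("filtertop",(abs(y-s*.054)<.03)&(x<-.07)&(x>-.2)&(z>.060)&(z<.09))
E
```

```text
top
floor 2472 [[-86.4, 1.1, 86.8], [-77.3, 21.0, 77.5], [-7.9, -1.1, 5.6]]
plate top 142 [[183.3, 186.2, 188.9], [-94.7, -0.5, 94.4], [44.6, 51.0, 56.5]]
wall-0.108 139 [[-96.3, 1.2, 95.7], [-112.9, -109.2, -106.3], [19.4, 26.0, 32.9]]
 slope deg -0.2529863713849524
wall0 135 [[-94.3, 2.3, 95.7], [-4.7, -1.7, 1.2], [19.7, 26.2, 32.0]]
 slope deg -0.15161568947827955
wall0.108 134 [[-95.5, 1.5, 95.2], [103.4, 106.3, 108.8], [20.1, 25.9, 33.2]]
 slope deg -0.10220933094152507
filter 635 [[-164.6, -132.6, -107.2], [12.0, 54.8, 97.5], [46.4, 60.4, 68.6]]
filtertop 248 [[-155.8, -135.8, -116.1], [25.1, 53.5, 82.9], [60.3, 63.5, 69.5]]
filter 811 [[-167.2, -128.2, -98.8], [-100.8, -55.3, -12.0], [47.8, 68.9, 78.2]]
filtertop 425 [[-162.3, -131.4, -105.0], [-82.9, -53.6, -25.1], [60.5, 71.0, 79.6]]
scene
floor 1448 [[-86.0, 4.0, 86.1], [-75.4, -29.6, 77.2], [-4.2, -1.1, 2.2]]
plate top 196 [[189.1, 192.3, 194.5], [-97.0, -11.6, 93.3], [40.6, 49.5, 54.3]]
wall-0.108 243 [[-98.1, -2.0, 96.9], [-112.7, -109.3, -100.5], [18.2, 24.4, 30.3]]
 slope deg -0.6285190001513451
wall0 205 [[-96.5, 4.8, 96.9], [-5.2, -1.3, 2.7], [18.4, 23.7, 28.8]]
 slope deg 0.08413498155779887
wall0.108 192 [[-92.3, 4.4, 94.5], [100.9, 106.0, 111.4], [18.3, 24.0, 29.0]]
 slope deg 0.09270621493370416
filter 382 [[-152.5, -120.9, -102.5], [10.6, 43.6, 91.2], [46.0, 59.0, 66.3]]
filtertop 126 [[-148.1, -127.7, -112.9], [25.1, 52.8, 82.7], [60.3, 63.3, 67.0]]
filter 644 [[-153.5, -113.8, -93.3], [-103.5, -70.0, -17.7], [46.3, 65.8, 75.9]]
filtertop 273 [[-151.3, -117.2, -99.8], [-82.9, -55.6, -25.6], [60.9, 71.4, 76.2]]
```

```bash
sed -i 's/o=(0.56,-0.03),yaw=111.2/o=(0.56+.0015,-0.03+.0015),yaw=111.1/' h.py
python3 - <<'E'
from h import *
R,o=frame();s=sense()
for n,l in (("hiBig",(-.215,-.054,.11)),("loBig",(-.2,-.054,.023)),("endBig",(.098,-.054,.023)),("hiSm",(-.215,.054,.11)),("loSm",(-.2,.054,.020)),("endSm",(.103,.054,.020))):
    w=R@np.array(l)+o;print(n,w.round(4),((w-s["ee_pos"])/.04).round(2))
print("unit 10mm uphill",(R[:,0]*.25).round(4),"lane y 10mm",(R[:,1]*.25).round(3), np.degrees(s["ee_rot"][2]))
E
```

```text
hiBig [ 0.6919 -0.2163  0.1847] [12.57  9.47 -1.14]
loBig [ 0.6843 -0.1967  0.099 ] [12.38  9.96 -3.28]
endBig [0.5773 0.0806 0.1198] [ 9.7  16.89 -2.76]
hiSm [ 0.5911 -0.2552  0.1847] [10.05  8.5  -1.14]
loSm [ 0.5834 -0.2354  0.096 ] [ 9.86  8.99 -3.36]
endSm [0.4746 0.0466 0.1171] [ 7.14 16.04 -2.83]
unit 10mm uphill [-0.0898  0.2327  0.0174] lane y 10mm [-0.233 -0.09   0.   ] 17.631858536261294
```

```bash
for i in 1 2 3; do python3 -m pendant '[[0.5,[0.67,0.567,0],1],[0.5,[0.67,0.567,0],1],[0.5,[0.67,0.567,0],1],[0.5,[0.67,0.567,0],1],[0.5,[0.67,0.567,0],1]]'; done; python3 -m pendant '[[0.5,[0,0,-0.3],1],[0.5,[0,0,-0.3],1],[0.5,[0,0,-0.3],1],[0.5,[0,0,-0.24],0.7],[0.5,[0,0,0],0]]'
```

```text
clock: 0.52
ee_pos: [0.3241, -0.4808, 0.2308]
ee_rot: [-3.141, -0.0, 0.748]
wrist_force: [-0.3, -0.5, 0.5]
finger_gap: 0.0426
clock: 0.93
ee_pos: [0.4582, -0.3673, 0.2309]
ee_rot: [-3.141, -0.0, 1.185]
wrist_force: [0.8, -0.3, 0.6]
finger_gap: 0.043
clock: 1.35
ee_pos: [0.5922, -0.2539, 0.2307]
ee_rot: [-3.141, -0.0, 1.621]
wrist_force: [0.4, -0.5, -0.0]
finger_gap: 0.0427
clock: 1.77
ee_pos: [0.5898, -0.2542, 0.1822]
ee_rot: [-3.138, -0.004, 1.942]
wrist_force: [-0.2, 0.9, -0.6]
finger_gap: 0.0425
```

```bash
python3 -m pendant '[[0.5,[0,0,-0.6],0],[0.5,[0,0,-0.6],0],[0.5,[0,0,-0.6],0],[0.5,[0,0,-0.35],0],[0.5,[0,0,0],0]]'
python3 - <<'E'
from h import *
p,_=snapshot("scene");q,_=snapshot("top")
a=cv2.resize(p[110:310,110:370],None,fx=1.55,fy=1.55);b=cv2.resize(q[120:280,210:450],(400,267))
h=max(a.shape[0],b.shape[0]);f=lambda i:cv2.copyMakeBorder(i,0,h-i.shape[0],0,0,0)
cv2.imwrite("pics/c1.png",cv2.hconcat([f(a)[...,:],f(b)])[...,::-1])
E
```

```text
clock: 2.18
ee_pos: [0.5889, -0.2541, 0.0957]
ee_rot: [-3.137, -0.005, 1.938]
wrist_force: [-0.2, -0.4, -0.4]
finger_gap: 0.0427
```

View pics/c1.png

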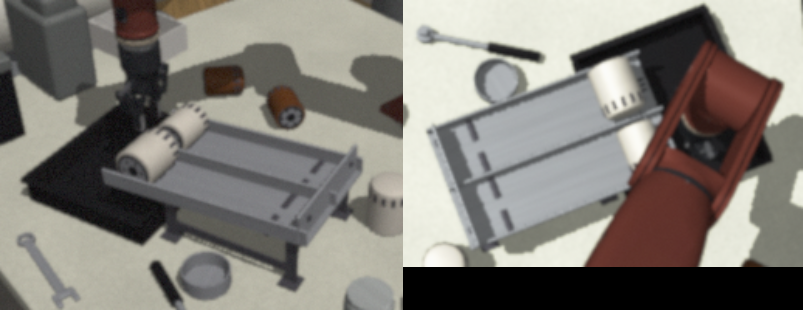

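The picture shows the fingers down behind the small filter (left view ~(145,115)) and clear of it. I start pushing.

```bash
for i in 1 2 3; do python3 -m pendant '[[0.5,[-0.09,0.233,0.0174],0],[0.5,[-0.09,0.233,0.0174],0],[0.5,[-0.09,0.233,0.0174],0],[0.5,[-0.09,0.233,0.0174],0],[0.5,[-0.09,0.233,0.0174],0]]'; done
python3 - <<'E'
from h import *
R,o=frame();print(((sense()["ee_pos"]-o)@R).round(4))
p,_=snapshot("scene");q,_=snapshot("top")
a=cv2.resize(p[110:310,110:370],None,fx=1.55,fy=1.55);b=cv2.resize(q[120:280,210:450],(400,267))
f=lambda i:cv2.copyMakeBorder(i,0,310-i.shape[0],0,0,0)
cv2.imwrite("pics/c2.png",cv2.hconcat([f(a),f(b)])[...,::-1])
E
```

```text
clock: 2.7
ee_pos: [0.5735, -0.2079, 0.1043]
ee_rot: [3.141, 0.002, 1.94]
wrist_force: [0.1, -0.7, -0.2]
finger_gap: 0.0424
clock: 3.12
ee_pos: [0.5549, -0.1612, 0.1067]
ee_rot: [-3.142, -0.0, 1.94]
wrist_force: [0.6, -0.3, 0.2]
finger_gap: 0.0431
clock: 3.53
ee_pos: [0.537, -0.1147, 0.1102]
ee_rot: [3.142, 0.0, 1.94]
wrist_force: [0.5, -0.9, 0.2]
finger_gap: 0.0427
[-0.07    0.0539  0.0251]
```

View pics/c2.png

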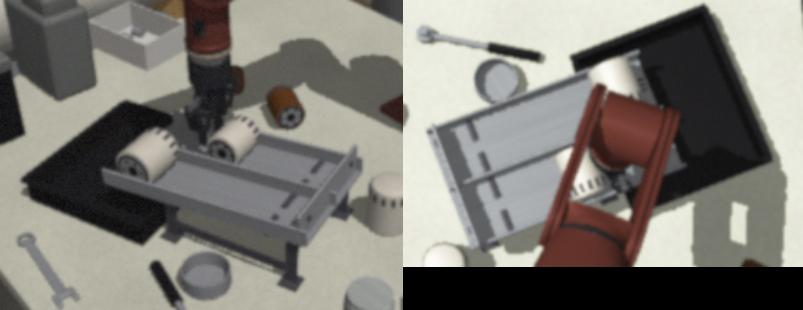

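The small filter is rolling up square in front of the fingers. The tip has drifted a bit high, so I lower it 4 mm and continue.

```bash
python3 -m pendant '[[0.5,[-0.09,0.233,-0.01],0],[0.5,[-0.09,0.233,-0.01],0],[0.5,[-0.09,0.233,-0.01],0],[0.5,[-0.09,0.233,-0.01],0],[0.5,[-0.09,0.233,0.0174],0]]';python3 -m pendant '[[0.5,[-0.09,0.233,0.0174],0],[0.5,[-0.09,0.233,0.0174],0],[0.5,[-0.09,0.233,0.0174],0],[0.5,[-0.09,0.233,0.0174],0],[0.5,[-0.09,0.233,0.0174],0]]'; for i in 1 2; do python3 -m pendant '[[0.5,[-0.045,0.116,0.009],0],[0.5,[-0.045,0.116,0.009],0],[0.5,[-0.045,0.116,0.009],0],[0.5,[-0.045,0.116,0.009],0],[0.5,[-0.045,0.116,0.009],0]]'; done
python3 - <<'E'
from h import *
R,o=frame();print(((sense()["ee_pos"]-o)@R).round(4))
E
```

```text
clock: 4.05
ee_pos: [0.5187, -0.068, 0.1089]
ee_rot: [-3.141, -0.0, 1.94]
wrist_force: [0.3, -0.7, 0.4]
finger_gap: 0.0423
clock: 4.47
ee_pos: [0.501, -0.0215, 0.1129]
ee_rot: [3.141, 0.0, 1.94]
wrist_force: [1.2, -0.8, 1.1]
finger_gap: 0.0427
clock: 4.88
ee_pos: [0.4923, 0.001, 0.1146]
ee_rot: [3.141, 0.0, 1.939]
wrist_force: [0.6, -1.3, -0.1]
finger_gap: 0.0428
clock: 5.3
ee_pos: [0.4835, 0.0242, 0.1167]
ee_rot: [3.141, 0.0, 1.939]
wrist_force: [0.4, -0.1, 0.5]
finger_gap: 0.0428
[0.0789 0.0538 0.0212]
```

```bash
python3 -m pendant '[[0.5,[-0.027,0.07,0.005],0],[0.5,[-0.027,0.07,0.005],0],[0.5,[-0.027,0.07,0.005],0],[0.5,[-0.027,0.07,0.005],0],[0.5,[-0.027,0.07,0.005],0]]'
python3 - <<'E'
from h import *
R,o=frame();print(((sense()["ee_pos"]-o)@R).round(4))
p,_=snapshot("scene");q,_=snapshot("top")
a=cv2.resize(p[150:310,180:370],(475,400),interpolation=cv2.INTER_CUBIC);b=cv2.resize(q[140:280,215:335],(300,350))
f=lambda i:cv2.copyMakeBorder(i,0,400-i.shape[0],0,0,0)
cv2.imwrite("pics/c3.png",cv2.hconcat([f(a),f(b)])[...,::-1])
E
```

```text
clock: 5.72
ee_pos: [0.4777, 0.0383, 0.1172]
ee_rot: [-3.141, -0.0, 1.94]
wrist_force: [-1.0, 0.2, 0.2]
finger_gap: 0.0423
[0.0942 0.0541 0.0206]
```

View pics/c3.png

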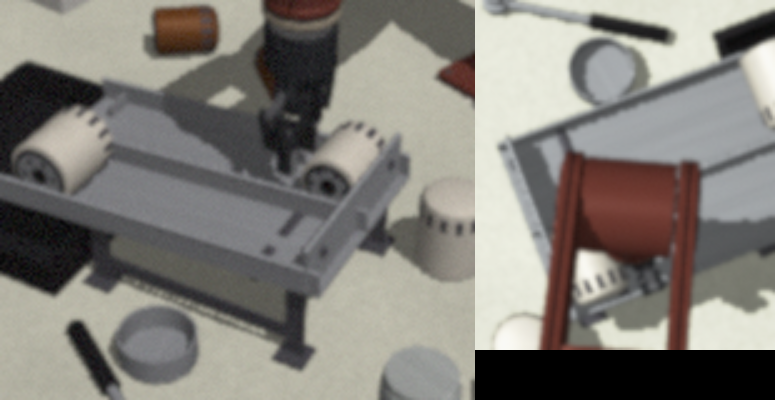

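The small filter is at the end plate (left view (340,160)). I measure it with a circle fit from the depth.

```bash
cat >> h.py <<'E'
from scipy.optimize import least_squares
def filt(side,r,x0,n="scene"):
    p,d=snapshot(n);R,o=frame();q=((cloud(n,d)-o)@R)[d>0];g=p[d>0].astype(int)
    x,y,z=q.T;m=(abs(y-side*.054)<.04)&(abs(x-x0)<r+.012)&(z>.02)&(z<2*r+.012)&(g[:,0]-g[:,2]>5)&(g.max(1)>90)
    Q=q[m]
    f=lambda v:np.hypot(Q[:,0]-v[0]-v[2]*(Q[:,1]-side*.054),Q[:,2]-v[1])-r
    s=least_squares(f,[x0,r,0],loss="soft_l1",f_scale=.003)
    print(n,"n",m.sum(),"x,z mm",(s.x[:2]*1e3).round(1),"skew deg",np.degrees(s.x[2]).round(1),"y",np.percentile(Q[:,1],[2,98]).round(3))
E
python3 - <<'E'
from h import *
filt(1,.033,.14);filt(-1,.038,-.131)
E
```

```text
scene n 462 x,z mm [147.4  31.8] skew deg -0.3 y [0.015 0.091]
scene n 591 x,z mm [-131.6   36.6] skew deg -0.6 y [-0.092 -0.018]
```

```bash
python3 -m pendant '[[0.5,[0.045,-0.116,-0.009],0],[0.5,[0.09,-0.233,-0.0174],0],[0.5,[0.09,-0.233,-0.0174],0],[0.5,[0.09,-0.233,-0.0174],0],[0.5,[0.09,-0.233,-0.0174],0]]';python3 -m pendant '[[0.5,[0,0,0.8],0],[0.5,[0,0,0.9],0],[0.5,[0,0,0.9],0],[0.5,[0,0,0],0]]'
python3 - <<'E'
from h import *
R,o=frame();filt(1,.033,.14)
w=R@np.array([-.217,-.054,.1])+o;print(((w-sense()["ee_pos"])/.04).round(2),((sense()["ee_pos"]-o)@R).round(4))
E
```

```text
clock: 6.33
ee_pos: [0.4946, -0.0054, 0.1141]
ee_rot: [3.142, 0.0, 1.939]
wrist_force: [0.2, -0.8, -0.4]
finger_gap: 0.0426
clock: 6.67
ee_pos: [0.4987, -0.0057, 0.2262]
ee_rot: [3.131, 0.006, 1.939]
wrist_force: [0.7, -0.5, 1.5]
finger_gap: 0.043
scene n 487 x,z mm [141.7  31.7] skew deg 0.4 y [0.015 0.091]
[ 4.87 -5.3  -1.21] [0.0538 0.0515 0.1296]
```

```bash
python3 -m pendant '[[0.5,[0.61,-0.66,0],0],[0.5,[0.61,-0.66,0],0],[0.5,[0.61,-0.66,0],0],[0.5,[0.61,-0.66,0],0]]';python3 -m pendant '[[0.5,[0.61,-0.66,0],0],[0.5,[0.61,-0.66,0],0],[0.5,[0.61,-0.66,0],0],[0.5,[0.6,-0.68,0],0],[0.5,[0,0,0],0]]';python3 - <<'E'
from h import *
R,o=frame()
w=R@np.array([-.215,-.054,.023])+o;print(((w-sense()["ee_pos"])/.04).round(2),((sense()["ee_pos"]-o)@R).round(4))
filt(-1,.038,-.131)
E
```

```text
clock: 7.05
ee_pos: [0.5921, -0.1113, 0.2166]
ee_rot: [-3.14, -0.001, 1.94]
wrist_force: [0.2, 0.8, 0.4]
finger_gap: 0.0424
clock: 7.47
ee_pos: [0.69, -0.2219, 0.2127]
ee_rot: [-3.138, -0.001, 1.935]
wrist_force: [0.0, -0.1, -0.8]
finger_gap: 0.0427
[-0.01  0.28 -2.87] [-0.2176 -0.0503  0.1382]
scene n 577 x,z mm [-131.6   36.7] skew deg -0.2 y [-0.092 -0.019]
```

```bash
python3 -m pendant '[[0.5,[0,0.05,-0.7],0],[0.5,[0,0.05,-0.7],0],[0.5,[0,0.05,-0.7],0],[0.5,[0,0.05,-0.7],0],[0.5,[0,0.05,-0.07],0]]';python3 -m pendant '[[0.5,[0,0,0],0]]';python3 - <<'E'
from h import *
R,o=frame()
print(((sense()["ee_pos"]-o)@R).round(4))
E
```

```text
clock: 7.93
ee_pos: [0.6839, -0.2036, 0.0953]
ee_rot: [-3.133, -0.009, 1.94]
wrist_force: [-1.3, 0.1, -1.7]
finger_gap: 0.0428
clock: 8.02
ee_pos: [0.6863, -0.2043, 0.1]
ee_rot: [-3.137, -0.005, 1.94]
wrist_force: [-0.3, -0.1, -0.1]
finger_gap: 0.0426
[-0.2077 -0.0531  0.0246]
```

```bash
for i in 1 2 3; do python3 -m pendant '[[0.5,[-0.09,0.233,0.0174],0],[0.5,[-0.09,0.233,0.0174],0],[0.5,[-0.09,0.233,0.0174],0],[0.5,[-0.09,0.233,0.0174],0],[0.5,[-0.09,0.233,0.0174],0]]'; done
python3 - <<'E'
from h import *
R,o=frame();l=(sense()["ee_pos"]-o)@R;print(l.round(4))
filt(-1,.038,l[0]+.05)
E
```

```text
clock: 8.43
ee_pos: [0.6713, -0.1583, 0.1087]
ee_rot: [3.14, 0.002, 1.94]
wrist_force: [-0.1, -1.8, 0.6]
finger_gap: 0.0425
clock: 8.85
ee_pos: [0.6525, -0.1117, 0.1103]
ee_rot: [-3.141, -0.0, 1.94]
wrist_force: [-0.6, -0.4, 0.6]
finger_gap: 0.043
clock: 9.27
ee_pos: [0.6346, -0.0652, 0.1139]
ee_rot: [-3.142, -0.0, 1.94]
wrist_force: [0.8, -1.0, -0.4]
finger_gap: 0.0429
[-0.0588 -0.0549  0.028 ]
scene n 609 x,z mm [-7.6 36.9] skew deg -0.6 y [-0.093 -0.019]
```

```bash
python3 -m pendant '[[0.5,[-0.09,0.233,-0.01],0],[0.5,[-0.09,0.233,-0.01],0],[0.5,[-0.09,0.233,-0.01],0],[0.5,[-0.09,0.233,-0.01],0],[0.5,[-0.09,0.233,0.0174],0]]';python3 -m pendant '[[0.5,[-0.09,0.233,0.0174],0],[0.5,[-0.09,0.233,0.0174],0],[0.5,[-0.09,0.233,0.0174],0],[0.5,[-0.09,0.233,0.0174],0],[0.5,[-0.045,0.116,0.0087],0]]'; python3 -m pendant '[[0.5,[-0.045,0.116,0.009],0],[0.5,[-0.045,0.116,0.009],0],[0.5,[-0.045,0.116,0.009],0],[0.5,[-0.045,0.116,0.009],0],[0.5,[-0.036,0.093,0.007],0]]'
python3 - <<'E'
from h import *
R,o=frame();l=(sense()["ee_pos"]-o)@R;print(l.round(4))
filt(-1,.038,l[0]+.05)
E
```

```text
clock: 9.73
ee_pos: [0.6163, -0.0185, 0.1125]
ee_rot: [-3.141, -0.0, 1.94]
wrist_force: [0.6, -0.3, 0.7]
finger_gap: 0.0425
clock: 10.15
ee_pos: [0.6002, 0.0239, 0.1161]
ee_rot: [-3.142, -0.001, 1.94]
wrist_force: [-0.4, 0.4, 0.2]
finger_gap: 0.0427
clock: 10.57
ee_pos: [0.592, 0.0449, 0.1178]
ee_rot: [3.142, 0.0, 1.94]
wrist_force: [2.0, -4.8, 2.4]
finger_gap: 0.0427
[ 0.0593 -0.0549  0.0237]
scene n 643 x,z mm [110.5  37. ] skew deg 0.1 y [-0.092 -0.02 ]
```

Now over the bead at 3–4 mm per row.

```bash
for i in 1 2; do python3 -m pendant '[[0.5,[-0.031,0.081,0.006],0],[0.5,[-0.031,0.081,0.006],0],[0.5,[-0.031,0.081,0.006],0],[0.5,[-0.031,0.081,0.006],0],[0.5,[-0.031,0.081,0.006],0]]'; done
python3 - <<'E'
from h import *
R,o=frame();l=(sense()["ee_pos"]-o)@R;print(l.round(4))
filt(-1,.038,l[0]+.05)
E
```

```text
clock: 11.03
ee_pos: [0.5855, 0.0614, 0.1187]
ee_rot: [-3.141, -0.001, 1.939]
wrist_force: [0.2, -0.6, 0.9]
finger_gap: 0.0433
clock: 11.45
ee_pos: [0.5795, 0.0774, 0.1201]
ee_rot: [-3.141, -0.0, 1.94]
wrist_force: [-0.3, 1.1, 1.1]
finger_gap: 0.0428
[ 0.0942 -0.0549  0.0236]
scene n 572 x,z mm [145.7  36.8] skew deg -0.2 y [-0.092 -0.018]
```

Past the bead. I back off gently, rise, and check.

```bash
python3 -m pendant '[[0.5,[0.045,-0.116,-0.009],0],[0.5,[0.09,-0.233,-0.0174],0],[0.5,[0.09,-0.233,-0.0174],0],[0.5,[0.09,-0.233,-0.0174],0],[0.5,[0.09,-0.233,-0.0174],0]]';python3 -m pendant '[[0.5,[0.3,-0.5,0.8],0],[0.5,[0.3,-0.5,0.8],0],[0.5,[0.3,-0.5,0.8],0],[0.5,[0.3,-0.5,0.8],0],[0.5,[0.3,-0.5,0.8],0]]'; python3 -m pendant '[[0.5,[0,0,0],0],[0.5,[0,0,0],0],[0.5,[0,0,0],0],[0.5,[0,0,0],0],[0.5,[0,0,0],0]]'
python3 - <<'E'
from h import *
filt(-1,.038,.14);filt(1,.033,.14)
p,_=snapshot("scene");q,_=snapshot("top")
a=cv2.resize(p[110:310,110:370],None,fx=1.55,fy=1.55);b=cv2.resize(q[120:280,210:450],(400,267))
f=lambda i:cv2.copyMakeBorder(i,0,310-i.shape[0],0,0,0)
cv2.imwrite("pics/c4.png",cv2.hconcat([f(a),f(b)])[...,::-1])
E
```

```text
clock: 11.92
ee_pos: [0.5964, 0.0335, 0.1169]
ee_rot: [-3.142, 0.0, 1.939]
wrist_force: [-0.2, -0.5, 0.5]
finger_gap: 0.043
clock: 12.33
ee_pos: [0.6563, -0.0672, 0.2785]
ee_rot: [-3.142, 0.0, 1.939]
wrist_force: [0.6, -0.2, 0.0]
finger_gap: 0.0428
clock: 12.75
ee_pos: [0.6548, -0.0642, 0.2748]
ee_rot: [-3.139, -0.002, 1.94]
wrist_force: [0.3, -0.4, -0.0]
finger_gap: 0.0425
scene n 581 x,z mm [143.   36.7] skew deg -0.6 y [-0.093 -0.02 ]
scene n 487 x,z mm [141.8  31.8] skew deg 0.7 y [0.015 0.091]
```

View pics/c4.png

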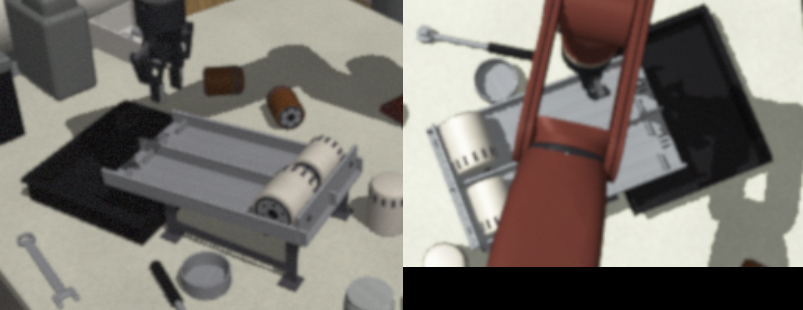

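Both filters are parked square between bead and plate, the gripper is clear, and the other things are unmoved. I check that they are still once more and hand in.

```bash
python3 -m pendant '[[0.5,[0,0,0],0],[0.5,[0,0,0],0],[0.5,[0,0,0],0],[0.5,[0,0,0],0],[0.5,[0,0,0],0]]'
python3 - <<'E'
from h import *
filt(-1,.038,.14);filt(1,.033,.14)
sign_off()
E
```

```text
clock: 13.37
ee_pos: [0.6559, -0.0648, 0.2771]
ee_rot: [3.142, 0.0, 1.94]
wrist_force: [-0.0, -0.1, -0.4]
finger_gap: 0.0425
scene n 580 x,z mm [143.1  37. ] skew deg -0.5 y [-0.093 -0.019]
scene n 486 x,z mm [141.7  31.7] skew deg 0.3 y [0.015 0.09 ]
the job is handed in; nothing more can be done
```

I rolled both filters up their own lanes with the half-open fingertips, over the bead and up to the end plate. Then I backed the fingers off, raised the gripper clear, and handed the job in at about 13.5 s of the 64 s allowed.

| Last check before hand-in | Large filter | Small filter |
|---|---|---|
| x in the trough frame (allowed range) | 143 mm (130–149) | 142 mm (130–154) |
| z in the trough frame (allowed range) | 37 mm (34–42) | 32 mm (29–37) |
| Angle off square across the lane (limit 15°) | about 0.5° | about 0.3° |

- **Still:** both positions agreed to within 0.1 mm in x between two looks about 0.5 s apart.
- **Forces:** the wrist force readings at the end of each move stayed under about 6 N. I had no direct reading of finger or end-plate force.
- **Other things on the table:** they looked unmoved in the last picture, but I did not measure them. The funnel, the spray can and part of the ratchet were outside its crops.
- **Disagreement:** the two cameras put the top of the end plate about 6 mm apart in x. I put this down to each camera seeing a different face of the plate. No check failed.

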